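Fit the lantern head and raise the light mast

ROBOT

A 6-joint arm with a two-finger parallel gripper is mounted at the origin on a cart in front of the work surface, level with it; the furniture and walls round the work are solid. World frame = base frame: x ahead of the robot, y to its left, z up, the work surface at z = 0. Lengths are in m, angles in rad, forces in N, time in s.
With the tool pointing down it reaches from about 0.275 to 0.725 m from the base axis. Payload 15.9 kg.
Tool frame: the origin (TCP) lies on the centre line of the jaws, within the pads' length; the fingertips stand 25 mm ahead of it and the grasp point (between the pads) lies 6 mm ahead of it (arm.nose_length is the distance from the TCP to the fingertips, in m); z points along the fingers, y is the line along which they close (so a half turn about z gives the same grasp; the last joint's range is limited). The gripper opens to 85 mm and grips with 20 to 120 N. Pads are 22 mm wide; open, the fingers measure 114 mm over their backs; the gripper's body (76 mm by 85 mm) begins 54 mm behind the grasp point. The pads swing forward as they close: fully open they stand 13 mm farther back than shut.
Start: joints at [0, 0.213, -0.034, 1.323, 0, 1.571], TCP at [0.5, -0, 0.256] pointing down, gripper open.
Joint ranges: [-2.98, 2.98], [-0.74, 1.72], [-1.14, 1.35], [-2.1, 2.04], [-1.57, 1.44], [-3.14, 3.14]. Speed limits (rad/s): [1.89, 1.89, 2.39, 2.57, 3.14, 3.14].

INTERFACE

Orientations are given as a 3x3 rotation matrix whose columns are the frame's x, y, z axes.
In Python, from plant import status, eyes, order, nets, arm gives the robot as it stands.
- The arm moves only by the shell command python3 -m crank 'ROWS' [FORCE]. ROWS is a JSON object of lists of equal length, an entry for each row: "hand": the closure, from -1 (fully open) to 1 (shut); "delta_pos": the shift along the tool's x, y, z in units of 0.15 m (1.0 is 0.15 m), a list of three; "yaw": the turn about the tool's z in units of 30 degrees (1.0 is 30 degrees). A call has 1 to 8 rows; each row is the pose to reach, as a shift and turn from the pose commanded when the call began, along the tool's axes at that moment; what a row does not reach only later rows make up. A row lasts 1/8 s, in which the tool goes at most 62.5 mm and 10.7 degrees, less where a joint would pass 70% of its speed; a pose out of reach is approached as far as the arm can. A call with a number of a shift or a turn outside -1 to 1 is refused whole. A call with a gripper value outside its range is refused whole. The fingers move at their own pace and stop on an object; FORCE is the grip in N (left out, the last holds). Time passes only in rows, so rows that repeat a pose let the fingers close. It gives the time, the measured TCP pose, the force, the opening and the grip force at its end, in the units of the state.
- status.state(): the state, without advancing time (a new reading comes with each control period).
- eyes.camera(name): name is "scene" or "side" or "wrist"; returns a dict with "image" (400x640x3 uint8, blue, green, red), "fx", "fy", "cx", "cy" (pixels), "D" ([k1, k2, p1, p2, k3] as OpenCV has them; the pictures are not rectified), "R" (3x3) and "t" (3): a world point X has camera coordinates R X + t; the wrist camera has in their place "hand_eye" (4x4, takes a point from camera to tool coordinates, whose origin is the TCP and whose axes are the flange's). Camera axes: x right, y down, z forward; pixel columns grow to the right and rows downward; lengths in m; the calibration is good to about 2 mm. A picture is of the moment at which its call begins: read the wrist's pose just before it. There is no depth.
- order.sign_off(): hands the job in; it is judged then, once.
Trained networks look in a picture, given as the dict that the camera call returned (one of the last four; its "shot" number tells which), for a name from the list of things; names that differ only in an ending like _2 or _b are one class to them, and where a whole thing is asked for, a point or a joint stands for the part that bears it (a point fixed in the world has none). Each returns a list of dicts, best first, with "confidence" (0 to 1); they miss things now and then, are a little off and sometimes report something else, mostly with a low value. They report only what shows in the picture. A call takes as long as a camera call. They do not tell look-alikes from the thing itself.
- nets.search_frame(picture, label): "rect" ([centre column, centre row, width, height] in pixels, round what is visible of it).
- nets.silhouettes(picture, label): "mask" (400x640 bool, what is visible of it) and "rect" ([centre column, centre row, width, height] in pixels, round what is visible of it).
- nets.landmark_of(picture, label): "location" ([column, row] in pixels: a listed point, or the origin of a listed thing).
The state is a dict: "time_s": time; "joint_positions": joint angles; "qvel": joint speeds; "joint_torque": joint torques, N m; "position": TCP position; "tcp_rot": TCP orientation; "force": force on the tool from outside, world axes, zero at the start; "moment": the same for the moment, N m; "finger_gap": finger opening in m; "finger_force": force on a finger pad.
Only numpy, scipy, OpenCV 4.12 (cv2) and the standard library are available. Lean on these libraries where they do the work, as an engineer would, in place of code of your own. Each camera call takes 0.05 s, during which the arm holds its last target. There are 200 camera calls.

TASK

Fit the loose lantern head onto the spigot of the light mast while the mast is still down and turn it clockwise to its stop so that it locks; then press the release button on the foot and draw the mast up by the lantern, past the first stop, to the second stop, with both tubes fully out. The job ends with you still holding the lantern up there, not letting go, so that I can tighten the twist collars. Leave the jar, the tape measure and the pliers where they are.

Things in the scene. Friction and masses are not known exactly. Their poses are not given: they have to be found in the camera images.
- lantern_head: Loose lantern lamp head, 0.25 kg, 107 mm tall, upright on the bench: black ribbed hub (53 mm across, to 35 mm up), white diffuser (62 mm across), aluminium cap (65 mm across, top at 73 mm). Origin: centre of the underside, z up. Its hub is a bayonet socket (bore 29 mm across, 31 mm deep, open below) with two facing slots for the cross-pin of the mast's spigot.
- lantern_grip (a point): Middle of the black upright grip bar on top of the lantern head, 90 mm above its underside; axes as the head's. The bar is 16 mm thick along x, 50 mm long along y, and reaches from 71 to 107 mm above the underside. Locked means turned until this bar is in line with the cross-pin (x axis parallel to that of spigot_seat).
- spigot_seat (a point): Centre of the mast's seat (steel flange 44 mm across), on which the head's underside rests; axes as the stand's, 102 mm above the bench when the mast is down. Above it stands the spigot, 24 mm across, 28 mm tall, tip tapered. Its cross-pin, along y, 14 mm above the seat, is 6 mm thick and 35 mm long.
- entry_mark (a point): Same point as spigot_seat, but turned 60 degrees (1.05 rad) counter-clockwise, seen from above: the head drops over spigot and pin, down onto the seat, only with its x axis parallel to this x (either way round, within about 0.15 rad). Then turned 60 degrees clockwise to a stop it is locked: 2 to 3 mm of play, the mast comes up with it. Unlocked, it just lifts off.
- light_stand: Grey foot screwed to the bench with the mast's column. Origin: mast axis at bench level, z up, x from button to mast. The foot reaches 155 mm to -x (button end), 60 mm to +x, is 90 mm wide, 34 mm high. Column 43 mm across with black twist collar (53 mm across, top at 85 mm); on it the lower tube's collar (40 mm across, to 97 mm).
- release_top (a point): Top centre of the round release button (28 mm across, in a black ring) on the foot, 115 mm from the mast's axis on the stand's -x side. Pressed straight down against a spring.
- release (a joint): Button depth: 0 up, 0.008 m fully down (5 N there). At about 5 mm it frees the catch that holds the mast down; a short kick-up spring then lifts the mast about 16 mm, and the button comes back up when let go. Unpressed, the mast cannot be drawn up.
- mast_upper (a joint): How far the thin upper tube, with spigot and head, stands out of the lower tube: 0 down, 0.05 m fully out. It slides easily (1 N and the weight) and comes out first: its end is the first stop. Let go, it slides back down.
- mast_lower (a joint): How far the lower tube (33 mm across) stands out of the column: 0 down, 0.05 m fully out. It is stiffer (6 N more) and follows once the upper tube is at its end; its own end is the second stop, the seat then 100 mm higher than at first. Total pull about 12 N.
- screw_jar: Bystander: glass jar of screws with a black lid, 66 mm across, 80 mm tall; origin under its centre. Jar and lantern head may stand in each other's places.
- tape_measure: Bystander: yellow tape measure standing upright, 36x93x68 mm; origin under its centre.
- pliers: Bystander: combination pliers with blue grips lying flat, 171x58x14 mm; origin under their centre.
Things that resemble listed ones, but are neither listed nor needed, are in the scene too. What is shaped like the lantern_head but pink or yellow is not meant.

How it is judged:
By the outcome, as a careful person would: the job done as asked, in the order asked, and still so for the second after the job is handed in, while the arm keeps its last pose, push and grip.
It also fails if it takes over 70 s, if anything falls off the work surface, if the arm or the gripper's body presses on something with over 40 N, if the wrist force passes 120 N, or if a joint passes its speed limit or range.

## Working session

There is one attempt and no reset: what is moved stays moved. The work goes in short steps, Python scripts to look and compute and a shell command to move; the robot and the scene stay as the last step left them, time stands still between calls to the robot, and variables do not carry over. Pictures are saved under pics/ and viewed, at most 13 in all, crops included, and the job is handed in when it is done.

```bash
ls; mkdir -p pics; cat > h.py <<'E'
import numpy as np, cv2
from plant import status, eyes, order, nets, arm
def cam(c, s=None):
    """returns K,D,R,t with world->camera"""
    K=np.array([[c['fx'],0,c['cx']],[0,c['fy'],c['cy']],[0,0,1]]);D=np.array(c['D'],float)
    if 'hand_eye' in c:
        H=np.array(c['hand_eye']);T=np.eye(4);T[:3,:3]=np.array(s['tcp_rot']);T[:3,3]=s['position']
        M=np.linalg.inv(T@H);return K,D,M[:3,:3],M[:3,3]
    return K,D,np.array(c['R']),np.array(c['t'])
def ray(c,px,s=None):
    K,D,R,t=cam(c,s);u=cv2.undistortPoints(np.array([[px]],float),K,D)[0,0]
    d=R.T@np.array([u[0],u[1],1]);o=-R.T@t;return o,d/np.linalg.norm(d)
def onz(c,px,z,s=None):
    o,d=ray(c,px,s);return o+d*(z-o[2])/d[2]
def tri(rs):
    A=np.zeros((3,3));b=np.zeros(3)
    for o,d in rs:
        P=np.eye(3)-np.outer(d,d);A+=P;b+=P@o
    x=np.linalg.solve(A,b);return x,[np.linalg.norm((np.eye(3)-np.outer(d,d))@(x-o)) for o,d in rs]
def proj(c,X,s=None):
    K,D,R,t=cam(c,s);return cv2.projectPoints(np.array(X,float).reshape(-1,1,3),cv2.Rodrigues(R)[0],t,K,D)[0][:,0]
E
cat > a.py <<'E'
from h import *
np.set_printoptions(precision=3,suppress=True)
P={n:eyes.camera(n) for n in('scene','side')}
for n,c in P.items():
    cv2.imwrite(f'pics/{n}0.png',c['image'])
    for l in['lantern_head','lantern_grip','spigot_seat','light_stand','release_top','screw_jar']:
        for r in nets.landmark_of(c,l)[:4]:
            z={'lantern_grip':.09,'spigot_seat':.102,'release_top':.034}.get(l,0)
            print(n,l,r['confidence'],np.array(r['location']),onz(c,r['location'],z))
print(status.state())
E
python3 a.py
```

```text
pics
scene lantern_head 0.89 [256.  211.3] [0.477 0.2   0.   ]
scene lantern_head 0.79 [230.9 198.8] [0.503 0.329 0.   ]
scene lantern_grip 0.84 [251.9 186.5] [0.483 0.215 0.09 ]
scene lantern_grip 0.64 [228. 177.] [0.499 0.329 0.09 ]
scene lantern_grip 0.62 [191.6 181.1] [0.411 0.417 0.09 ]
scene spigot_seat 0.66 [309.8 182.2] [0.589 0.051 0.102]
scene spigot_seat 0.27 [227.  201.9] [0.343 0.208 0.102]
scene light_stand 0.88 [308.7 209.7] [0.578 0.048 0.   ]
scene release_top 0.51 [294.5 212.5] [0.489 0.053 0.034]
scene screw_jar 0.61 [367.9 243. ] [ 0.494 -0.207  0.   ]
side lantern_head 0.78 [309.9 309.2] [0.431 0.443 0.   ]
side lantern_head 0.6 [313.6 253.9] [ 0.484  0.208 -0.   ]
side lantern_head 0.59 [301.2 281.4] [0.484 0.341 0.   ]
side lantern_grip 0.82 [301.5 251.1] [0.487 0.319 0.09 ]
side lantern_grip 0.62 [314.5 231.8] [0.477 0.218 0.09 ]
side lantern_grip 0.61 [309.1 281. ] [0.433 0.436 0.09 ]
side spigot_seat 0.6 [297.7 194.7] [0.582 0.039 0.102]
side light_stand 0.58 [301.3 219.6] [0.575 0.03  0.   ]
side light_stand 0.2 [332.1 209.4] [ 0.488 -0.06   0.   ]
side release_top 0.52 [333.9 210.4] [ 0.468 -0.001  0.034]
side screw_jar 0.68 [339.9 189.4] [ 0.492 -0.209  0.   ]
{'time_s': 0.7, 'joint_positions': array([-0.   ,  0.213, -0.034,  1.324, -0.   ,  1.571]), 'qvel': array([ 0.001,  0.001, -0.002,  0.   ,  0.   , -0.001]), 'joint_torque': array([  0.004, -68.583,  48.728,   0.001,   0.   ,   0.   ]), 'position': array([ 0.5  , -0.   ,  0.256]), 'tcp_rot': array([[ 0.,  1., -0.],
       [ 1., -0., -0.],
       [-0., -0., -1.]]), 'force': array([-0.091, -0.066, -0.233]), 'moment': array([-0.011,  0.008, -0.015]), 'finger_force': 0.0, 'finger_gap': 0.08534107038004668}
```

```bash
python3 -c "
import cv2,numpy as np
a=cv2.imread('pics/scene0.png')[120:290,140:440];b=cv2.imread('pics/side0.png')[140:340,220:440]
a=cv2.resize(a,(530,300),interpolation=3);b=cv2.resize(b,(330,300),interpolation=3)
a=cv2.resize(a,None,fx=1.5,fy=1,interpolation=3)[:, :795]
cv2.imwrite('pics/c0.png',np.vstack([a,np.pad(cv2.resize(b,(330,300)),((0,0),(0,465),(0,0)))]))"
```

```text
(no output)
```

View pics/scene0.png

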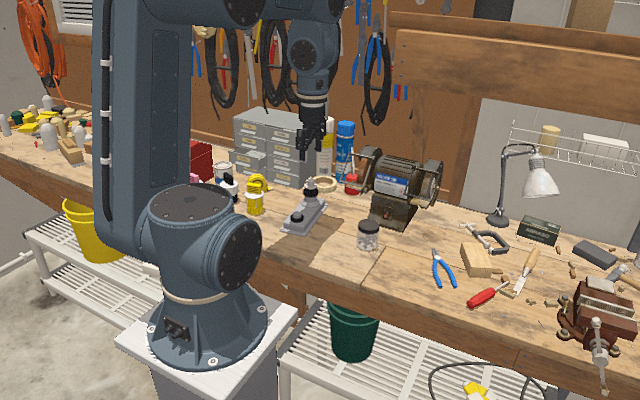

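View pics/side0.png

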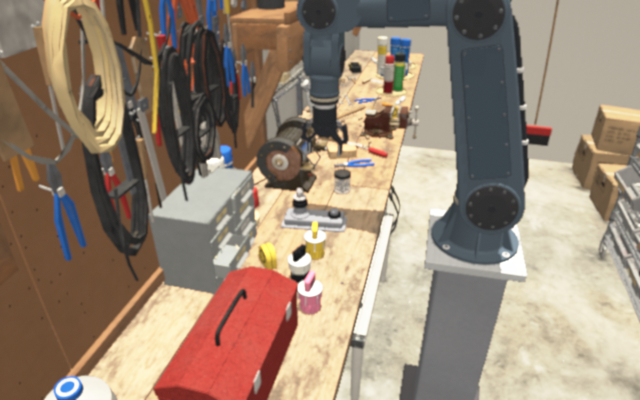

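The candidates are: yellow lantern at scene (256,205) / side (315,243), white at scene (229,188) / side (300,262), and pink at scene ~(192,181) / side (310,292). The white one with the black hub and grip, near (0.49, 0.33), fits the description. The stand is at scene (305,210) and the jar at (368,235). Next I'll move above the white one and check it close up.

```bash
cat > w.py <<'E'
from h import *
import sys
np.set_printoptions(precision=4,suppress=True)
s=status.state();c=eyes.camera('wrist');cv2.imwrite(f'pics/{sys.argv[1]}.png',c['image'])
print(s['time_s'],s['position'],s['tcp_rot'].tolist(),s['joint_positions'],c['fx'],np.array(c['hand_eye'])[:3,3])
for l,z in [('lantern_head',0),('lantern_grip',.09),('spigot_seat',.102),('light_stand',0),('release_top',.034)]:
    for r in nets.landmark_of(c,l)[:3]: print(l,r['confidence'],np.array(r['location']),onz(c,r['location'],z,s))
E
python3 w.py w0
python3 -m crank '{"hand":[-1,-1,-1,-1,-1,-1],"delta_pos":[[0.4,-0.1,-0.3],[0.8,-0.2,-0.3],[1,-0.3,-0.3],[1,-0.3,-0.3],[1,-0.3,-0.3],[1,-0.3,-0.3]],"yaw":[0,0,0,0,0,0]}'
python3 -m crank '{"hand":[-1,-1,-1,-1],"delta_pos":[[0.4,0,0],[0.8,0,0],[0.8,0,0],[0.8,0,0]],"yaw":[0,0,0,0]}'
python3 w.py w1
```

```text
0.7 [ 0.5    -0.      0.2563] [[2.4860986998095324e-05, 0.9999999992869114, -2.8427246775804168e-05], [0.9999999996815199, -2.4861110545334877e-05, -4.3457402007210706e-06], [-4.346446930546765e-06, -2.8427138727367238e-05, -0.9999999995865031]] [-0.      0.2129 -0.0344  1.3235 -0.      1.5708] 355.06704729507834 [ 0.082   0.0001 -0.1174]
spigot_seat 0.7 [420.1 128.8] [0.5746 0.0423 0.102 ]
light_stand 0.78 [398.4 116.2] [0.5786 0.0404 0.    ]
release_top 0.77 [278.3 138.1] [0.457  0.0232 0.034 ]
time_s: 1.75
position: [0.4553, 0.1492, 0.3012]
tcp_rot: [[0.001, 1.0, -0.0], [1.0, -0.001, -0.0], [-0.0, -0.0, -1.0]]
force: [0.1, 0.3, -0.4]
finger_gap: 0.0858
finger_force: 0.0
time_s: 2.25
position: [0.4553, 0.2693, 0.3011]
tcp_rot: [[0.001, 1.0, -0.0], [1.0, -0.001, -0.001], [-0.001, -0.0, -1.0]]
force: [-0.8, -0.6, 0.1]
finger_gap: 0.0853
finger_force: 0.0
2.25 [0.4553 0.2693 0.3011] [[0.0005424357486751773, 0.9999997927834633, -0.00034669365316859833], [0.9999997110760172, -0.0005426202715127743, -0.000532363713212514], [-0.0005325517259021416, -0.0003464047798911218, -0.9999997981961736]] [ 0.5342  0.2732  0.156   1.4542 -0.0003  2.1055] 355.06704729507834 [ 0.082   0.0001 -0.1174]
lantern_head 0.81 [341.9 194.9] [0.4787 0.2074 0.    ]
lantern_head 0.72 [354.2 101.1] [0.4912 0.3215 0.    ]
lantern_grip 0.95 [347.4 225.8] [0.4798 0.2054 0.09  ]
lantern_grip 0.63 [364.6 106.5] [0.4931 0.3231 0.09  ]
spigot_seat 0.75 [430.5 357.8] [0.5788 0.0441 0.102 ]
light_stand 0.71 [411.5 304.7] [0.5801 0.0432 0.    ]
release_top 0.78 [328.7 342.9] [0.4627 0.0068 0.034 ]
```

```bash
python3 -c "
import cv2,numpy as np
a=cv2.imread('pics/w0.png')[60:260,220:500];b=cv2.imread('pics/w1.png')
b=b[20:290,220:500]
cv2.imwrite('pics/c1.png',np.hstack([cv2.resize(a,(400,286)),cv2.resize(b,(400,386))[:286*1]] if 0 else [np.pad(cv2.resize(a,(400,286)),((0,100),(0,0),(0,0))),cv2.resize(b,(400,386))]))"
```

```text
(no output)
```

View pics/c1.png

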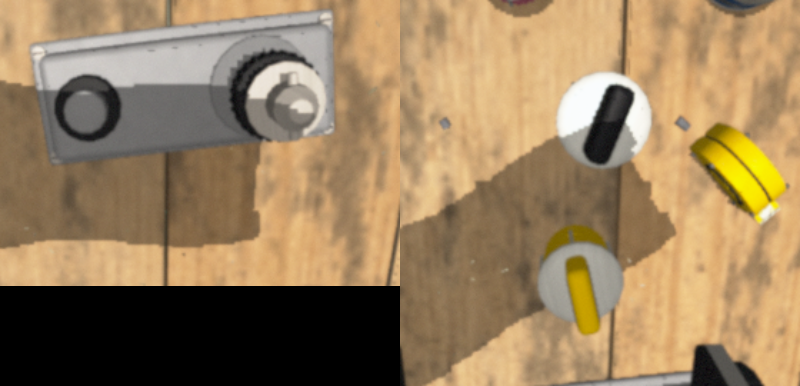

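The crop confirms the choice. White head with the black bar is at w1 (363,104), yellow look-alike at (345,215), tape measure at (455,140). In w0 the button is at (281,135) and the flange at (420,130). Next I'll measure these precisely.

```bash
cat > m.py <<'E'
from h import *
np.set_printoptions(precision=4,suppress=True)
he=eyes.camera('wrist');S1=status.state();S0=dict(S1,position=np.array([.5,0,.2563]),tcp_rot=np.array([[0,1,0],[1,0,0],[0,0,-1.]]))
b=cv2.imread('pics/w1.png');g=b.max(2)
m=np.zeros(g.shape,np.uint8);m[75:140,335:395]=(g[75:140,335:395]<70)
n,l,st,_=cv2.connectedComponentsWithStats(m);k=l[104,363] or 1+st[1:,4].argmax()
cn=cv2.findContours((l==k).astype(np.uint8),0,1)[0][0].reshape(-1,2)
W=np.array([onz(he,p,.107,S1)[:2] for p in cn.astype(float)],np.float32)
r=cv2.minAreaRect(W*1000);print('bar',r, cv2.boxPoints(r).tolist())
v=cv2.boxPoints(r);e=[v[1]-v[0],v[2]-v[1]];e=max(e,key=np.linalg.norm);print('bar long angle',np.degrees(np.arctan2(e[1],e[0])))
# white cap disc
m=np.zeros(g.shape,np.uint8);m[60:150,320:405]=1
hsv=cv2.cvtColor(b,cv2.COLOR_BGR2HSV);mm=((hsv[...,1]<50)&m.astype(bool)).astype(np.uint8)
mm=cv2.morphologyEx(mm,cv2.MORPH_CLOSE,np.ones((9,9)))
n,l,st,_=cv2.connectedComponentsWithStats(mm);k=1+st[1:,4].argmax()
cn=cv2.findContours((l==k).astype(np.uint8),0,1)[0][0].reshape(-1,2)
W=np.array([onz(he,p,.073,S1)[:2] for p in cn.astype(float)],np.float32);print('cap',cv2.minEnclosingCircle(W*1000),cv2.fitEllipse(W*1000))
# foot & button in w0
a=cv2.imread('pics/w0.png')
def P(x,y,z):return onz(he,[220+x*.7,60+y*.7],z,S0)
for q in [(50,162),(331,133),(329,12),(33,46)]: print('foot corner',P(*q,.034))
print('button',P(88,107,.034),'flange',P(286,100,.102))
c=nets.silhouettes(he,'light_stand')
cv2.imwrite('pics/z.png',cv2.resize(a[80:190,220:470],(800,352),interpolation=2))
E
python3 m.py
```

```text
bar ((491.55645751953125, 324.18701171875), (47.49566650390625, 17.346027374267578), 68.4366226196289) [[474.76239013671875, 305.2888488769531], [490.8944091796875, 298.9136657714844], [508.35052490234375, 343.0851745605469], [492.218505859375, 349.4603576660156]]
bar long angle 68.436584
cap ((493.1015319824219, 323.9692687988281), 31.89415168762207) ((493.00146484375, 324.0081481933594), (62.42433166503906, 62.81298828125), 168.41635131835938)
foot corner [ 0.4324 -0.012   0.034 ]
foot corner [0.6267 0.0088 0.034 ]
foot corner [0.6173 0.0884 0.034 ]
foot corner [0.4257 0.0665 0.034 ]
button [0.4603 0.0263 0.034 ] flange [0.5748 0.0414 0.102 ]
```

View pics/z.png

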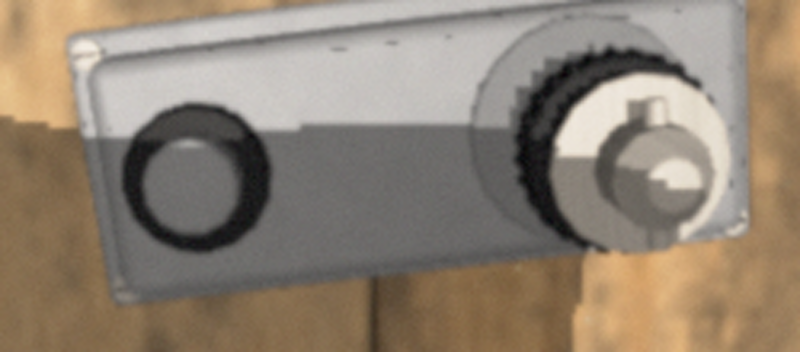

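```bash

python3 -m crank '{"hand":[-1,-1,-1,-1,-1,-1,-1],"delta_pos":[[0.2,0.15,0],[0.365,0.248,0.2],[0.365,0.248,0.5],[0.365,0.248,0.8],[0.365,0.248,1],[0.365,0.248,1],[0.365,0.248,1]],"yaw":[0.3,0.6,0.72,0.72,0.72,0.72,0.72]}' 30
python3 w.py w2
```

```text
time_s: 3.52
position: [0.4928, 0.325, 0.1528]
tcp_rot: [[0.368, 0.93, 0.001], [0.93, -0.368, 0.001], [0.001, 0.001, -1.0]]
force: [1.1, -0.1, -0.1]
finger_gap: 0.0856
finger_force: 0.0
3.525 [0.4928 0.325  0.1528] [[0.36825557064282144, 0.929723621670549, 0.0013498141827093767], [0.9297236576927576, -0.36825687742444607, 0.0008902561412852841], [0.001324770519917978, 0.0009271123958268969, -0.999998692721983]] [0.583  0.4335 0.009  1.1447 0.     2.531 ] 355.06704729507834 [ 0.0821  0.0001 -0.1174]
lantern_head 0.78 [193.5  83.4] [0.4322 0.4316 0.    ]
lantern_head 0.75 [320.4 182.5] [0.4911 0.3256 0.    ]
lantern_grip 0.92 [371.2 384.1] [0.4808 0.2062 0.09  ]
lantern_grip 0.9 [132.7  87.6] [0.4326 0.4319 0.09  ]
lantern_grip 0.69 [326.  233.2] [0.4936 0.3222 0.09  ]
light_stand 0.5 [497.  394.4] [0.578  0.0397 0.    ]
```

```bash

python3 -m crank '{"hand":[-1,-1,-1,1,1,1,1,1],"delta_pos":[[0,0,0.2],[0,0,0.32],[0,0,0.32],[0,0,0.32],[0,0,0.32],[0,0,0.32],[0,0,0.32],[0,0,0.32]],"yaw":[0,0,0,0,0,0,0,0]}' 60
python3 -m crank '{"hand":[1,1,1,1],"delta_pos":[[0,0,0],[0,0,0],[0,0,-0.05],[0,0,-0.05]],"yaw":[0,0,0,0]}' 60
```

```text
time_s: 4.82
position: [0.4923, 0.3249, 0.1036]
tcp_rot: [[0.368, 0.93, 0.0], [0.93, -0.368, 0.001], [0.001, 0.0, -1.0]]
force: [0.0, 0.4, 3.7]
finger_gap: 0.0153
finger_force: 60.6
time_s: 5.32
position: [0.4924, 0.3248, 0.1113]
tcp_rot: [[0.368, 0.93, 0.0], [0.93, -0.368, 0.0], [0.0, 0.0, -1.0]]
force: [-1.2, 0.1, -1.8]
finger_gap: 0.0148
finger_force: 59.9
```

```bash

python3 -m crank '{"hand":[1,1,1,1,1,1,1,1],"delta_pos":[[0,0,-0.3],[0,0,-0.6],[-0.2,0.15,-0.9],[-0.45,0.3,-1],[-0.7,0.5,-1],[-0.95,0.7,-1],[-1,0.74,-1],[-1,0.74,-1]],"yaw":[0,0,-0.2,-0.5,-0.75,-1,-1,-1]}' 60
python3 -m crank '{"hand":[1,1,1,1,1,1],"delta_pos":[[-0.25,0.03,-0.1],[-0.5,0.06,-0.15],[-0.75,0.1,-0.15],[-1,0.14,-0.15],[-1,0.14,-0.15],[-1,0.14,-0.15]],"yaw":[0,0,0,0,0,0]}' 60
python3 -m crank '{"hand":[1,1,1],"delta_pos":[[-0.25,0,0],[-0.25,0,0],[-0.25,0,0]],"yaw":[0,0,0]}' 60
python3 w.py w3; python3 -c "
import cv2
a=cv2.imread('pics/w3.png');cv2.imwrite('pics/w3v.png',cv2.resize(a,None,fx=1.25,fy=1.25))"
```

```text
time_s: 6.32
position: [0.5402, 0.1441, 0.2606]
tcp_rot: [[-0.144, 0.99, -0.0], [0.99, 0.144, 0.0], [0.0, -0.0, -1.0]]
force: [-0.3, 0.3, -2.2]
finger_gap: 0.0149
finger_force: 59.9
time_s: 7.08
position: [0.5828, 0.0003, 0.2831]
tcp_rot: [[-0.146, 0.989, -0.0], [0.989, 0.146, 0.0], [0.0, -0.0, -1.0]]
force: [0.1, 0.7, -2.1]
finger_gap: 0.015
finger_force: 59.9
time_s: 7.45
position: [0.5882, -0.0368, 0.2833]
tcp_rot: [[-0.147, 0.989, -0.0], [0.989, 0.147, 0.0], [0.0, 0.0, -1.0]]
force: [0.1, -0.2, -2.5]
finger_gap: 0.0147
finger_force: 59.9
7.45 [ 0.5882 -0.0368  0.2833] [[-0.14676539551097678, 0.9891713290080744, -2.3428755581497014e-05], [0.9891712705160687, 0.14676539491462318, 0.00034123478894902465], [0.00034097820025377995, 2.6906406837009217e-05, -0.9999999415049544]] [-0.0626  0.4051  0.2969  1.4627  0.0003  1.3609] 355.06704729507834 [ 0.082   0.0001 -0.1174]
lantern_head 0.92 [321.9 204.1] [ 0.5968 -0.1034  0.    ]
lantern_grip 0.66 [322.6 281.3] [ 0.605  -0.1528  0.09  ]
spigot_seat 0.69 [323.6  78.8] [0.5773 0.041  0.102 ]
light_stand 0.92 [323.8  78.4] [0.5777 0.0403 0.    ]
```

View pics/w3v.png

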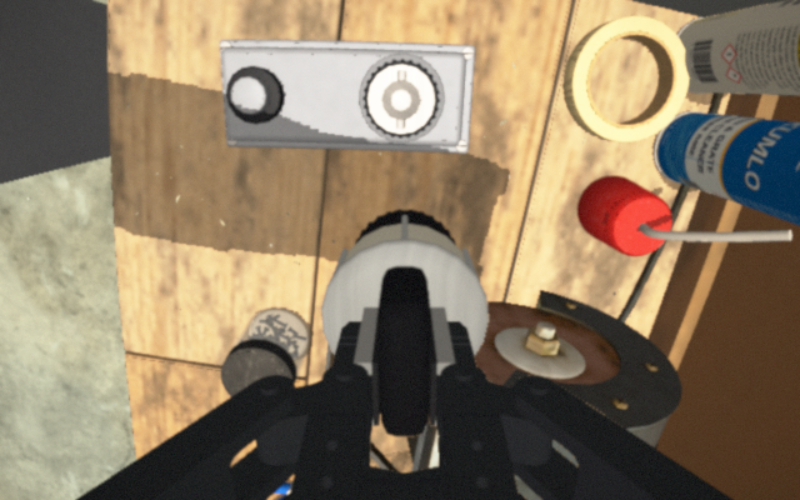

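The flange centre shows at view (402,99) = px (321.6,79.2), the button near (248,93) and the held bar from (405,267) to (404,435). The head is upright in the jaws.

```bash
cat > m2.py <<'E'
from h import *
np.set_printoptions(precision=4,suppress=True)
c=eyes.camera('wrist');s=status.state()
a=cv2.imread('pics/w3.png')
q=lambda x,y,z:onz(c,[x/1.25,y/1.25],z,s)
f=q(402,99,.102);b=q(253,94,.034);print('flange',f,'tip',q(401,99,.13),'pin ends',q(402,72,.116),q(402,126,.116))
print('button ring',b,np.degrees(np.arctan2(*(f-b)[1::-1])),np.linalg.norm((f-b)[:2]))
C=[q(*p,.0) for p in[(219,41),(475,45),(227,147),(467,152)]]
for i,j in((0,1),(2,3),(2,0),(3,1)):
    d=C[j]-C[i];print('foot edge',np.degrees(np.arctan2(d[1],d[0])),np.linalg.norm(d))
T=s['tcp_rot'];p=s['position']
zt=p[2]-.1036+.107
for y in(267,435):print('bar end tool',T.T@(q(404,y,zt)-p))
# hough-ish: flange mask circle, hub circle
g=cv2.cvtColor(a,cv2.COLOR_BGR2HSV)
m=((g[...,1]<60)&(g[...,2]>150)).astype(np.uint8)[45:115,285:358]
# ring of the black collar z=.085 : dark pixels
gr=a.max(2);m=(gr<75).astype(np.uint8)*0
for nm,roi,z in(('collar',(45,115,285,358),.085),('bring',(50,102,178,232),.034)):
    mm=np.zeros_like(gr);r0,r1,c0,c1=roi;mm[r0:r1,c0:c1]=gr[r0:r1,c0:c1]<85
    pts=np.argwhere(mm)[:,::-1]
    h=cv2.convexHull(pts.astype(np.int32))[:,0].astype(float)
    W=np.array([onz(c,x,z,s)[:2] for x in h],np.float32)*1000;print(nm,cv2.minEnclosingCircle(W),cv2.minAreaRect(W))
E
python3 m2.py
```

```text
flange [0.5758 0.0396 0.102 ] tip [0.5753 0.0399 0.13  ] pin ends [0.5735 0.0555 0.116 ] [0.5782 0.0236 0.116 ]
button ring [0.4573 0.0262 0.034 ] 6.447167505146702 0.1192347840020466
foot edge 7.007645909019629 0.21737914166080008
foot edge 6.96716909187253 0.2164868772755902
foot edge 96.8392363852136 0.09003831060790549
foot edge 96.27269637655154 0.09019828009626034
bar end tool [ 0.036   0.0001 -0.0034]
bar end tool [-0.0227  0.0001 -0.0034]
collar ((575.0288696289062, 39.39469909667969), 25.41074562072754) ((574.8406372070312, 39.35018539428711), (49.84192657470703, 49.82279968261719), 16.42462730407715)
bring ((458.4964904785156, 25.49696159362793), 23.115806579589844) ((458.3861389160156, 25.265159606933594), (45.91777038574219, 42.54597473144531), 7.130732536315918)
```

```bash
cat > m3.py <<'E'
from h import *
np.set_printoptions(precision=1,suppress=True)
c=eyes.camera('wrist');s=status.state();T=s['tcp_rot'];p=s['position']
a=cv2.imread('pics/w3.png')[150:360,240:410];k=3
o=cv2.resize(a,None,fx=k,fy=k,interpolation=2)
t=np.linspace(0,2*np.pi,80)
def dr(X,col):
    u=proj(c,X@T.T+p,s);cv2.polylines(o,[((u-[240,150])*k).astype(np.int32)],True,col,1)
for off,col in((0,(0,0,255)),(.003,(0,255,0))):
    for r,z in((.0265,0),(.0325,.073)):
        dr(np.c_[off+r*np.cos(t),r*np.sin(t),np.full(80,.1036-z)],col)
    dr(np.array([[off+x,y,.1036-.107] for x,y in((-.025,-.008),(-.025,.008),(.025,.008),(.025,-.008))]),col)
cv2.imwrite('pics/o.png',o[:600])
E
python3 m3.py
```

```text
(no output)
```

View pics/o.png

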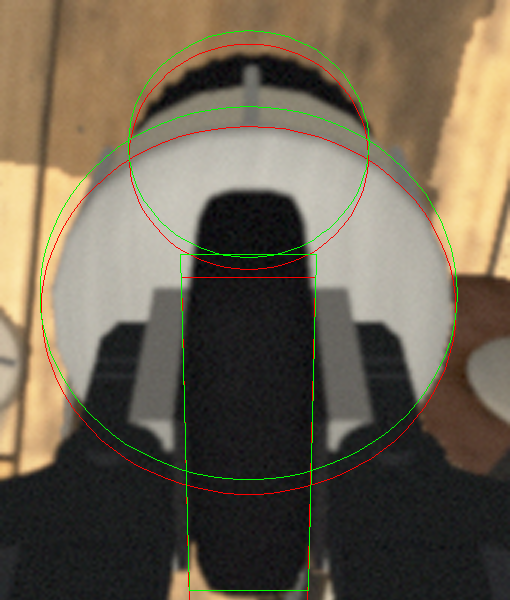

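```bash

python3 -m crank '{"hand":[1,1,1,1,1,1],"delta_pos":[[0.2,0,0],[0.4,-0.01,0],[0.517,-0.018,0],[0.517,-0.018,0],[0.517,-0.018,0],[0.517,-0.018,0]],"yaw":[-0.3,-0.6,-0.9,-1,-1,-1]}' 60
python3 -m crank '{"hand":[1,1,1,1,1,1],"delta_pos":[[0,0,0],[0,0,0],[0,0,0.1],[0,0,0.25],[0,0,0.25],[0,0,0.25]],"yaw":[-0.3,-0.6,-0.9,-0.95,-0.95,-0.95]}' 60
python3 -c "
from h import *
s=status.state();print(s['position'],np.degrees(np.arctan2(s['tcp_rot'][1,1],s['tcp_rot'][0,1])))"
```

```text
time_s: 8.6
position: [0.5744, 0.0382, 0.2833]
tcp_rot: [[-0.62, 0.785, -0.0], [0.785, 0.62, -0.0], [-0.0, -0.0, -1.0]]
force: [-0.8, 1.2, -1.8]
finger_gap: 0.0151
finger_force: 59.9
time_s: 9.35
position: [0.5745, 0.0382, 0.2466]
tcp_rot: [[-0.919, 0.394, 0.001], [0.394, 0.919, 0.0], [-0.001, 0.0, -1.0]]
force: [0.3, -0.4, -2.0]
finger_gap: 0.0149
finger_force: 59.7
[0.57454363 0.03819731 0.24663876] 66.8145869807328
```

```bash

python3 -m crank '{"hand":[1,1,1,1,1],"delta_pos":[[0.005,0.007,0],[0.005,0.007,0.05],[0.005,0.007,0.1],[0.005,0.007,0.15],[0.005,0.007,0.15]],"yaw":[0,0,0,0,0]}' 60
python3 -m crank '{"hand":[1,1,1,1],"delta_pos":[[0,0,0.02],[0,0,0.04],[0,0,0.06],[0,0,0.06]],"yaw":[0,0,0,0]}' 60
```

```text
time_s: 9.98
position: [0.5737, 0.0396, 0.2225]
tcp_rot: [[-0.92, 0.392, -0.001], [0.392, 0.92, -0.0], [0.001, -0.001, -1.0]]
force: [0.2, -0.6, -1.8]
finger_gap: 0.0149
finger_force: 59.9
time_s: 10.48
position: [0.574, 0.0396, 0.2141]
tcp_rot: [[-0.92, 0.392, -0.0], [0.392, 0.92, -0.0], [0.0, -0.0, -1.0]]
force: [-0.5, -0.3, -2.3]
finger_gap: 0.0151
finger_force: 59.9
```

```bash

python3 -m crank '{"hand":[1,1,1,1,1,1],"delta_pos":[[0,0,0.02],[0,0,0.04],[0,0,0.055],[0,0,0.06],[0,0,0.065],[0,0,0.065]],"yaw":[0,0,0,0,0,0]}' 60
```

```text
time_s: 11.22
position: [0.5742, 0.0396, 0.2052]
tcp_rot: [[-0.92, 0.392, 0.001], [0.392, 0.92, 0.0], [-0.001, 0.0, -1.0]]
force: [-2.9, 1.4, 6.1]
finger_gap: 0.0152
finger_force: 61.4
```

```bash

python3 -m crank '{"hand":[1,1,1,1,1],"delta_pos":[[0,0,-0.01],[0,0,-0.01],[0,0,-0.01],[0,0,-0.01],[0,0,-0.01]],"yaw":[0.2,0.5,0.8,1,1]}' 60
python3 -m crank '{"hand":[1,1,1,1,1,1],"delta_pos":[[0,0,0],[0,0,0],[0,0,0],[0,0,0],[0,0,0],[0,0,0]],"yaw":[0.3,0.6,0.8,0.9,1,1]}' 60
python3 -c "
from h import *
s=status.state();print(s['position'],np.degrees(np.arctan2(s['tcp_rot'][1,1],s['tcp_rot'][0,1])),s['moment'],s['force'])"
```

```text
time_s: 11.85
position: [0.574, 0.0396, 0.206]
tcp_rot: [[-0.601, 0.799, -0.0], [0.799, 0.601, 0.0], [0.0, -0.0, -1.0]]
force: [-0.1, 0.2, -2.8]
finger_gap: 0.0149
finger_force: 59.9
time_s: 12.6
position: [0.5741, 0.0396, 0.206]
tcp_rot: [[-0.123, 0.992, 0.0], [0.992, 0.123, 0.0], [0.0, 0.0, -1.0]]
force: [1.2, 0.5, -2.6]
finger_gap: 0.0153
finger_force: 59.9
[0.57409879 0.03959892 0.20604234] 7.044768263500807 [ 0.0976098  -0.14943821 -0.0202352 ] [ 1.20695151  0.46983761 -2.60734869]
```

Not at the stop yet, since there is no moment. I'll turn further until it resists.

```bash

python3 -m crank '{"hand":[1,1,1],"delta_pos":[[0,0,0],[0,0,0],[0,0,0]],"yaw":[0.07,0.14,0.14]}' 60
python3 -c "
from h import *
s=status.state();print(s['position'],np.degrees(np.arctan2(s['tcp_rot'][1,1],s['tcp_rot'][0,1])),s['moment'],s['force'])"
```

```text
time_s: 12.98
position: [0.5739, 0.0393, 0.2061]
tcp_rot: [[-0.047, 0.999, -0.0], [0.999, 0.047, -0.001], [-0.001, -0.0, -1.0]]
force: [-0.7, -2.1, -1.4]
finger_gap: 0.0153
finger_force: 60.0
[0.57392163 0.03933459 0.20606344] 2.6689856314299845 [-0.52930437  0.06461141 -0.06341812] [-0.67498216 -2.11751029 -1.37573356]
```

```bash

python3 -m crank '{"hand":[1,1,1],"delta_pos":[[0,0,0],[0,0,0],[0,0,0]],"yaw":[0.07,0.14,0.14]}' 60
python3 -c "
from h import *
s=status.state();print(s['position'],np.degrees(np.arctan2(s['tcp_rot'][1,1],s['tcp_rot'][0,1])),s['moment'],s['force'])"
```

```text
time_s: 13.35
position: [0.5737, 0.0394, 0.206]
tcp_rot: [[0.027, 1.0, -0.001], [1.0, -0.027, -0.0], [-0.0, -0.001, -1.0]]
force: [-4.6, -3.0, 1.5]
finger_gap: 0.0153
finger_force: 60.5
[0.57373087 0.03940655 0.206011  ] -1.547790104574623 [-0.81246647  1.16800185  0.28475431] [-4.56132552 -3.03857192  1.50938763]
```

```bash

python3 -m crank '{"hand":[1,1,1],"delta_pos":[[0,0,-0.01],[0,0,-0.02],[0,0,-0.025]],"yaw":[0,0,0]}' 60
python3 w.py w4 | head -1
python3 -c "
import cv2
from h import *
a=cv2.imread('pics/w4.png');cv2.imwrite('pics/w4v.png',cv2.resize(a[60:380,120:520],(800,600)))
s=status.state();print(s['position'],s['force'],s['moment'])"
```

```text
time_s: 13.72
position: [0.5732, 0.0394, 0.2078]
tcp_rot: [[0.026, 1.0, -0.004], [1.0, -0.026, -0.0], [-0.001, -0.004, -1.0]]
force: [1.9, -2.8, -28.7]
finger_gap: 0.0147
finger_force: 59.0
13.725 [0.5732 0.0394 0.2078] [[0.026189178511048513, 0.9996504123826147, -0.0036304203867847666], [0.9996568418044017, -0.026191074410224325, -0.00047566257734706985], [-0.0005705809020906528, -0.003616717366126404, -0.9999932968739979]] [ 0.0688  0.3828  0.0741  1.2658 -0.0002  1.6658] 355.06704729507834 [ 0.082   0.0001 -0.1174]
[0.57324949 0.03944888 0.20799269] [  0.98198752  -2.68658944 -26.84572209] [-0.78874948 -0.09981851  0.20537045]
```

View pics/w4v.png

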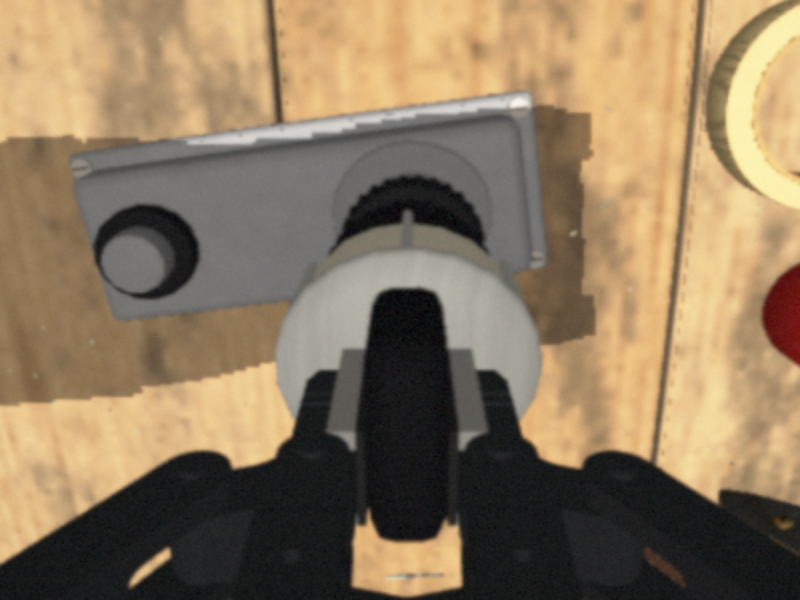

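```bash

python3 -m crank '{"hand":[1,1,1,1],"delta_pos":[[0,0,0.02],[0,0,0.023],[0,0,0.023],[0,0,0.023]],"yaw":[0,0,0.07,0.14]}' 60
python3 -c "
from h import *
s=status.state();print(s['position'],np.degrees(np.arctan2(s['tcp_rot'][1,1],s['tcp_rot'][0,1])),s['moment'],s['force'])"
```

```text
time_s: 14.52
position: [0.5737, 0.0396, 0.207]
tcp_rot: [[0.1, 0.995, 0.0], [0.995, -0.1, -0.0], [-0.0, 0.0, -1.0]]
force: [-8.8, -4.3, 1.9]
finger_gap: 0.0148
finger_force: 64.8
[0.57369971 0.03956344 0.20702429] -5.743911606835121 [-0.83332728  2.28148542  0.76975964] [-8.81281517 -4.25352803  1.90359937]
```

```bash

python3 -m crank '{"hand":[1,1,-1,-1,-1,-1],"delta_pos":[[0,0,0],[0,0,0],[0,0,0],[0,0,0],[0,0,0],[0,0,0]],"yaw":[-0.1,-0.13,-0.13,-0.13,-0.13,-0.13]}' 60
python3 -m crank '{"hand":[-1,-1,-1,-1,-1],"delta_pos":[[0,0,-0.15],[0,0,-0.4],[-0.15,0,-0.55],[-0.3,0,-0.55],[-0.3,0,-0.55]],"yaw":[0,0,0,0,0]}' 60
cat > bar.py <<'E'
from h import *
import sys
np.set_printoptions(precision=4,suppress=True)
zt=float(sys.argv[2])
s=status.state();c=eyes.camera('wrist');a=c['image'];cv2.imwrite(f'pics/{sys.argv[1]}.png',a)
T=s['tcp_rot'];print(s['position'],np.degrees(np.arctan2(T[1,1],T[0,1])))
u=proj(c,[[.5753,.0396,zt]],s)[0];print(u)
g=a.max(2);x,y=u.astype(int);m=np.zeros_like(g);m[max(0,y-70):y+70,x-60:x+60]=g[max(0,y-70):y+70,x-60:x+60]<70
m=cv2.morphologyEx(m,cv2.MORPH_OPEN,np.ones((5,5)))
n,l,st,_=cv2.connectedComponentsWithStats(m);k=l[y,x];print(k)
cn=cv2.findContours((l==k).astype(np.uint8),0,1)[0][0].reshape(-1,2)
W=np.array([onz(c,p,zt,s)[:2] for p in cn.astype(float)],np.float32)*1000
r=cv2.minAreaRect(W);print(r)
cv2.imwrite('pics/bv.png',cv2.resize(a[:300,170:470],(600,600)))
E
python3 bar.py w5 .209
```

```text
time_s: 15.28
position: [0.5742, 0.0397, 0.2065]
tcp_rot: [[0.031, 1.0, 0.0], [1.0, -0.031, 0.0], [0.0, 0.0, -1.0]]
force: [0.3, 0.5, -0.3]
finger_gap: 0.0845
finger_force: 0.0
time_s: 15.9
position: [0.5727, -0.0064, 0.289]
tcp_rot: [[0.033, 0.999, 0.0], [0.999, -0.033, -0.0], [-0.0, 0.0, -1.0]]
force: [-0.1, 0.9, 0.5]
finger_gap: 0.0854
finger_force: 0.0
[ 0.5727 -0.0064  0.289 ] -1.8978904538597372
[324.651  141.1525]
1
((572.9263305664062, 38.912437438964844), (48.79793930053711, 15.189119338989258), 88.6172866821289)
```

View pics/bv.png

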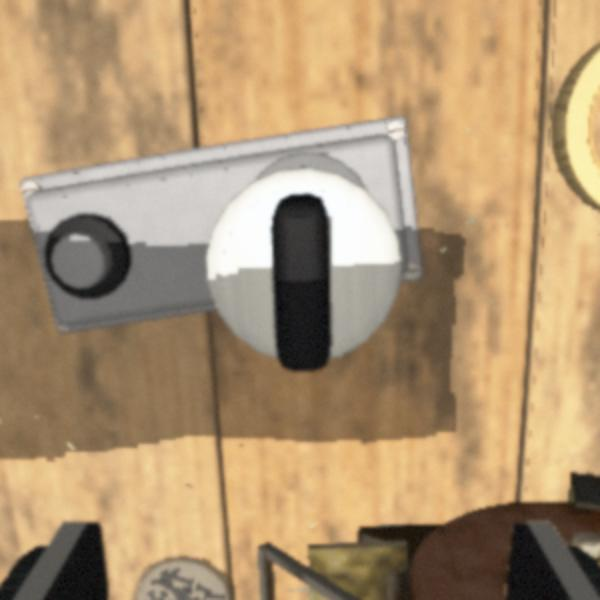

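The bar is square in its slot at (300,280) and the head is seated and turned to the stop, about 8° past pin alignment, which is within the play. Now for the button.

```bash

python3 -m crank '{"hand":[1,1,1,1,1,1,1,1],"delta_pos":[[0.1,-0.3,0],[0.193,-0.6,0],[0.193,-0.755,0.1],[0.193,-0.755,0.4],[0.193,-0.755,0.7],[0.193,-0.755,1],[0.193,-0.755,1],[0.193,-0.755,1]],"yaw":[0,0,0,0,0,0,0,0]}' 40
python3 -m crank '{"hand":[1,1,1,1,1],"delta_pos":[[0,0,0.2],[0,0,0.35],[0,0,0.45],[0,0,0.45],[0,0,0.45]],"yaw":[0,0,0,0,0]}'
```

```text
time_s: 16.95
position: [0.461, 0.0275, 0.1404]
tcp_rot: [[0.031, 1.0, 0.001], [1.0, -0.031, 0.0], [0.0, 0.001, -1.0]]
force: [0.2, 0.1, 0.2]
finger_gap: -0.0
finger_force: 0.0
time_s: 17.58
position: [0.4618, 0.0273, 0.0746]
tcp_rot: [[0.031, 1.0, 0.003], [1.0, -0.031, 0.0], [0.0, 0.003, -1.0]]
force: [-12.4, -0.1, 29.7]
finger_gap: 0.0
finger_force: 15.0
```

```bash

python3 -m crank '{"hand":[1,1],"delta_pos":[[0,0,-0.03],[0,0,-0.03]],"yaw":[0,0]}'
python3 - <<'E'
from h import *
s=eyes.camera('scene');d=eyes.camera('side');w=eyes.camera('wrist')
st=status.state();print(arm.nose_length,st['position'],proj(s,[[.461,.026,.034],[.5753,.0396,.209]]),proj(d,[[.461,.026,.034]]))
a=cv2.resize(s['image'][130:250,240:380],(420,360));b=cv2.resize(d['image'][150:250,270:380],(380,346))
b=np.pad(b,((0,14),(0,0),(0,0)));top=np.hstack([a,b])
ww=cv2.resize(w['image'],(384,240));ww=np.pad(ww,((0,0),(0,416),(0,0)))
cv2.imwrite('pics/p.png',np.vstack([top,ww]))
E
```

```text
time_s: 17.82
position: [0.4619, 0.0273, 0.0781]
tcp_rot: [[0.031, 1.0, 0.003], [1.0, -0.031, 0.0], [0.0, 0.003, -1.0]]
force: [-0.6, 0.8, 3.3]
finger_gap: -0.0002
finger_force: 1.7
0.025 [0.46180409 0.02732168 0.07705318] [[297.22407525 218.61457268]
 [311.45582499 155.14586225]] [[334.13606983 214.78623522]]
```

View pics/p.png

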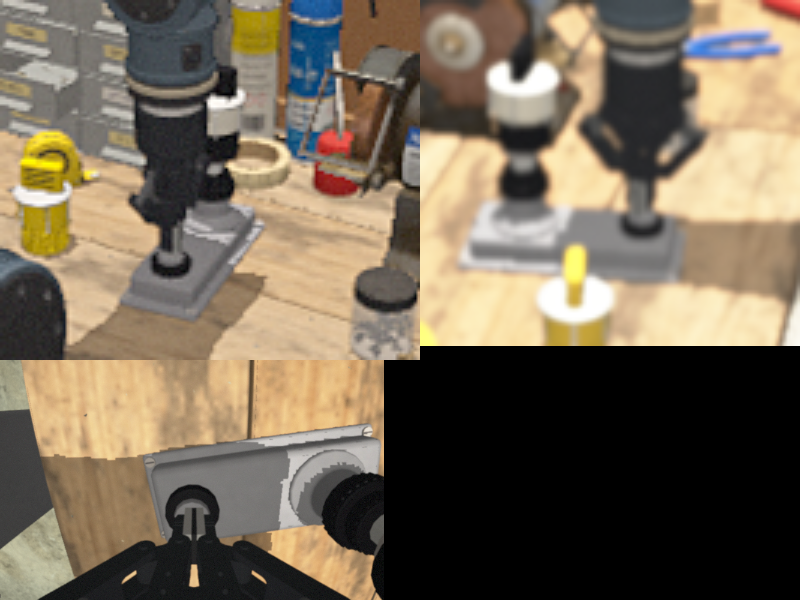

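```bash

python3 -m crank '{"hand":[1,1,1,1],"delta_pos":[[0,0,-0.3],[0,0,-0.6],[0,0,-1],[0,0,-1]],"yaw":[0,0,0,0]}'
python3 -m crank '{"hand":[1,1,-1,-1,-1,-1],"delta_pos":[[0,0,-0.3],[0,0.1,-0.42],[-0.1,0.4,-0.42],[-0.21,0.7,-0.42],[-0.21,0.745,-0.42],[-0.21,0.745,-0.42]],"yaw":[0,0,0,0,0,0]}'
python3 bar.py w6 .209;python3 bar.py w6 .225
```

```text
time_s: 18.48
position: [0.4624, 0.0272, 0.2301]
tcp_rot: [[0.031, 0.999, 0.007], [1.0, -0.031, 0.0], [0.001, 0.007, -1.0]]
force: [1.2, -0.5, -0.5]
finger_gap: -0.0004
finger_force: 0.0
time_s: 19.23
position: [0.5708, -0.0078, 0.288]
tcp_rot: [[0.032, 1.0, -0.002], [1.0, -0.032, 0.0], [0.0, -0.002, -1.0]]
force: [0.3, 0.1, -0.2]
finger_gap: 0.0725
finger_force: 0.0
[ 0.5708 -0.0078  0.288 ] -1.8092574082899928
[328.401  138.9755]
1
((572.656005859375, 35.81045913696289), (53.44541549682617, 16.68071174621582), 89.83641052246094)
[ 0.5704 -0.0076  0.2885] -1.7891280520574555
[329.5063 144.5773]
1
((572.6587524414062, 39.02541732788086), (49.15988540649414, 15.041884422302246), 88.97380065917969)
```

The bar now measures 49 mm at z = 0.225, so the mast has kicked up 16 mm. Next I'll regrasp the lantern.

```bash

python3 -m crank '{"hand":[-1,-1,-1,-1,-1,-1],"delta_pos":[[0.15,0.01,0],[0.315,0.01,0],[0.315,0.01,0],[0.315,0.01,0.2],[0.315,0.01,0.44],[0.315,0.01,0.44]],"yaw":[0,0,0,0,0,0]}' 80
python3 -m crank '{"hand":[1,1,1,1,1,1,1],"delta_pos":[[0,0,0],[0,0,0],[0,0,0],[0,0,0],[0,0,0],[0,0,0],[0,0,0]],"yaw":[0,0,0,0,0,0,0]}' 80
```

```text
time_s: 20.08
position: [0.5722, 0.0388, 0.2213]
tcp_rot: [[0.031, 0.999, -0.004], [1.0, -0.031, -0.0], [-0.001, -0.004, -1.0]]
force: [-0.8, -0.0, 0.5]
finger_gap: 0.0853
finger_force: 0.0
time_s: 20.95
position: [0.5741, 0.0393, 0.223]
tcp_rot: [[0.031, 1.0, 0.0], [1.0, -0.031, 0.0], [0.0, 0.0, -1.0]]
force: [-1.3, -0.4, 5.8]
finger_gap: 0.0144
finger_force: 77.8
```

```bash

python3 -m crank '{"hand":[1,1,1,1,1],"delta_pos":[[0,0,-0.05],[0,0,-0.1],[0,0,-0.15],[0,0,-0.2],[0,0,-0.2]],"yaw":[0,0,0,0,0]}' 80
python3 -m crank '{"hand":[1,1,1,1,1,1,1],"delta_pos":[[0,0,-0.05],[0,0,-0.1],[0,0,-0.15],[0,0,-0.2],[0,0,-0.25],[0,0,-0.3],[0,0,-0.3]],"yaw":[0,0,0,0,0,0,0]}' 80
```

```text
time_s: 21.58
position: [0.5741, 0.0393, 0.2535]
tcp_rot: [[0.031, 1.0, 0.001], [1.0, -0.031, 0.0], [0.0, 0.001, -1.0]]
force: [-0.5, -0.5, -2.4]
finger_gap: 0.0145
finger_force: 78.3
time_s: 22.45
position: [0.5742, 0.0393, 0.2988]
tcp_rot: [[0.031, 1.0, 0.001], [1.0, -0.031, 0.0], [0.0, 0.001, -1.0]]
force: [-3.5, -0.4, -1.6]
finger_gap: 0.0147
finger_force: 79.3
```

The pull force of about 2 N is no more than the head's own weight, so I'll check whether the mast is following.

```bash

python3 - <<'E'
from h import *
s=eyes.camera('scene');d=eyes.camera('side');w=eyes.camera('wrist')
a=cv2.resize(s['image'][130:250,240:380],(420,360));b=cv2.resize(d['image'][150:250,270:380],(380,346))
b=np.pad(b,((0,14),(0,0),(0,0)));top=np.hstack([a,b])
ww=cv2.resize(w['image'],(384,240));ww=np.pad(ww,((0,0),(0,416),(0,0)))
cv2.imwrite('pics/p2.png',np.vstack([top,ww]))
print(status.state()['force'])
E
```

```text
[-1.78766914  1.74661263 -1.95963281]
```

View pics/p2.png

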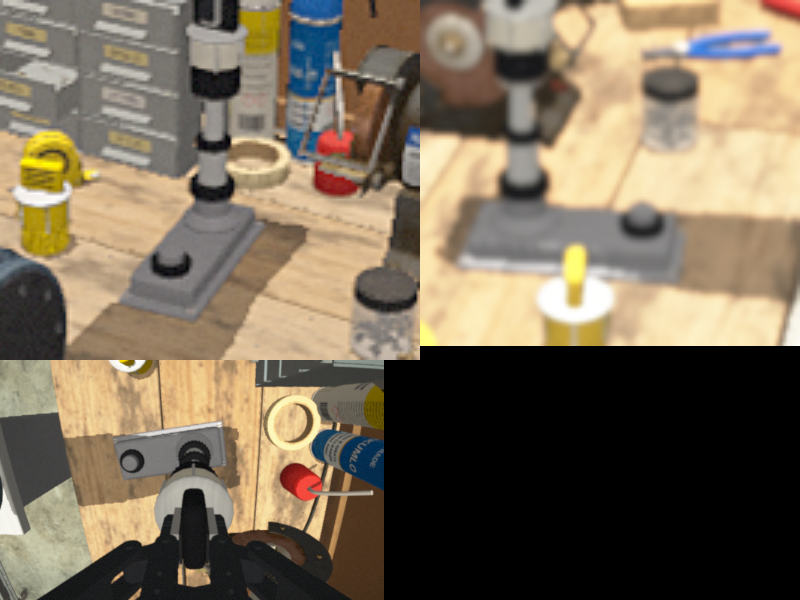

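Both tubes are coming out: in the scene view the lower tube runs from (210,185) to (210,145) and the upper tube sits above it, with the head on top. I'll creep up to the second stop.

```bash

python3 -m crank '{"hand":[1,1,1],"delta_pos":[[0,0,-0.02],[0,0,-0.04],[0,0,-0.04]],"yaw":[0,0,0]}' 80
python3 -m crank '{"hand":[1,1,1],"delta_pos":[[0,0,-0.01],[0,0,-0.02],[0,0,-0.02]],"yaw":[0,0,0]}' 80
```

```text
time_s: 22.98
position: [0.5741, 0.0393, 0.304]
tcp_rot: [[0.031, 1.0, 0.0], [1.0, -0.031, 0.0], [0.0, 0.0, -1.0]]
force: [-1.0, 0.5, -5.4]
finger_gap: 0.0149
finger_force: 78.8
time_s: 23.35
position: [0.5741, 0.0393, 0.307]
tcp_rot: [[0.031, 1.0, 0.0], [1.0, -0.031, 0.0], [0.0, 0.0, -1.0]]
force: [-0.3, 0.3, -7.3]
finger_gap: 0.0146
finger_force: 78.5
```

```bash

python3 -m crank '{"hand":[1,1,1],"delta_pos":[[0,0,-0.01],[0,0,-0.02],[0,0,-0.02]],"yaw":[0,0,0]}' 80
python3 -m crank '{"hand":[1,1,1],"delta_pos":[[0,0,-0.01],[0,0,-0.015],[0,0,-0.015]],"yaw":[0,0,0]}' 80
```

```text
time_s: 23.72
position: [0.5737, 0.0392, 0.3081]
tcp_rot: [[0.031, 1.0, -0.003], [1.0, -0.031, -0.0], [-0.0, -0.003, -1.0]]
force: [1.3, -0.4, -29.4]
finger_gap: 0.0149
finger_force: 79.4
time_s: 24.1
position: [0.5734, 0.0393, 0.3088]
tcp_rot: [[0.031, 0.999, -0.006], [1.0, -0.031, -0.0], [-0.001, -0.006, -1.0]]
force: [5.0, 1.4, -46.4]
finger_gap: 0.0149
finger_force: 78.8
```

Hard stop at z = 0.308, as predicted. I'll ease the pull slightly and check that it holds.

```bash

python3 -m crank '{"hand":[1,1,1,1],"delta_pos":[[0,0,0.01],[0,0,0.015],[0,0,0.015],[0,0,0.015]],"yaw":[0,0,0,0]}' 90
python3 - <<'E'
from h import *
d=eyes.camera('scene');b=cv2.resize(d['image'][110:250,240:400],(640,560));cv2.imwrite('pics/p3.png',b)
print(status.state()['force'],status.state()['position'])
E
```

```text
time_s: 24.6
position: [0.5737, 0.0392, 0.3085]
tcp_rot: [[0.031, 1.0, -0.003], [1.0, -0.031, -0.0], [-0.0, -0.003, -1.0]]
force: [2.0, 0.7, -31.1]
finger_gap: 0.0143
finger_force: 90.3
[  1.97104179   1.11170414 -29.8808341 ] [0.57371215 0.03929266 0.30850613]
```

View pics/p3.png

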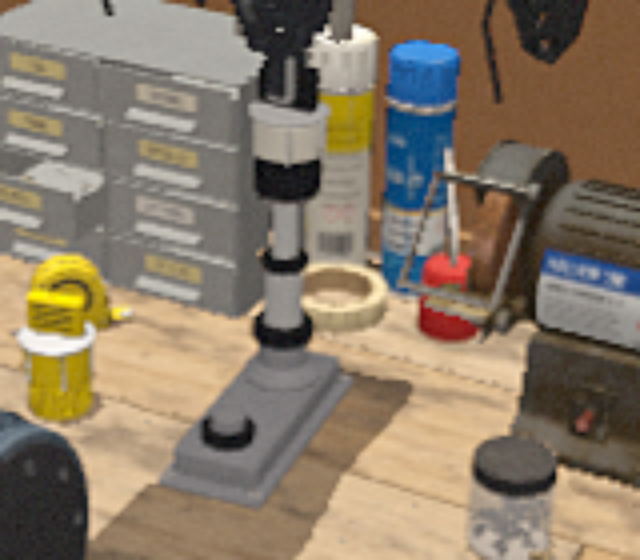

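The lantern is at (288,150), both tubes are out below it with collars at (285,258) and (285,328), and the button is back up.

```bash
python3 -c "
from plant import order;print(order.sign_off())"
```

```text
the job is handed in; nothing more can be done
None
```

The lantern is locked on the spigot and the mast is drawn up to the second stop with both tubes out; the gripper is still holding the lantern, with about 30 N of upward pull against the stop, and the job is handed in.

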